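# Turn the stock markers on the printed-parts baskets

### The job

Each parts basket carries a flip marker that should show its green face up while there are parts in the basket and its red face up when it is empty; two of the three are now wrong. Gently push each wrong marker up and over its pivot with a fingertip, without pinching it, so that it lies flat on the other side showing the right colour. Leave the right marker alone, and leave the baskets and everything else standing where they are.

Things in the scene. Friction and masses are not known exactly. Their poses are not given: they have to be found in the camera images.
- empty_basket: Empty basket, nothing inside; its marker starts green up (wrong). Frosted white plastic, loose, about 0.5 kg, 210 (x) x 160 (y) x 85 mm high, open on top; contents stay below the rim. Origin: centre of its underside; +x from its front to its back (away from the robot), +y to its left, +z up. A black marker bracket is clipped to the middle of its front (-x) wall.
- empty_pivot (a point): Middle of the marker's hinge pin, 84.5 mm above the bench; axes as the basket's. The pin runs along x, 53 mm long; the paddle swings up and over from one y side to the other. Under the pin is a fixed black ledge, 84 mm along y (42 each side), 50 mm along x, 4 mm thick, top 3.5 mm below the pin; beside and below it is free air. Basket wall 30 mm behind (+x).
- empty_marker (a joint): Paddle angle, rad: 0 = flat on the ledge on the left (+y), green up; 1.57 = upright; 3.14 = flat on the right (-y), red up; stops at both. Very light hinge (under 1 N at the free edge): 0.2 rad past upright the paddle sinks by itself to the far side within 1 s; short of upright it falls back.
- empty_edge (a point): Middle of the paddle's free edge, 60 mm from the pin, half way through its thickness; moves with the paddle. Paddle: white plastic, 24 g, 42 mm along the pin (centred on it), 3 mm thick at the bare border, 6 mm over both coloured faces; when flat its outer 18 mm overhang the ledge, so a fingertip fits under it.
- empty_green_face: The green face tile of the empty basket's paddle, 36 x 44 x 1.5 mm, 1.5 mm proud of the white border; origin at its centre, 32 mm from the pin. It looks up when the joint is at 0.
- empty_red_face: The red face tile of the empty basket's paddle, 36 x 44 x 1.5 mm, 1.5 mm proud of the white border; origin at its centre, 32 mm from the pin. It looks up when the joint is at 3.14.
- refilled_basket: Basket heaped with blue printed feet; its marker starts red up (wrong). Frosted white plastic, loose, about 0.8 kg, 210 (x) x 160 (y) x 85 mm high, open on top; contents stay below the rim. Origin: centre of its underside; +x from its front to its back (away from the robot), +y to its left, +z up. A black marker bracket is clipped to the middle of its front (-x) wall.
- refilled_pivot (a point): Middle of the marker's hinge pin, 84.5 mm above the bench; axes as the basket's. The pin runs along x, 53 mm long; the paddle swings up and over from one y side to the other. Under the pin is a fixed black ledge, 84 mm along y (42 each side), 50 mm along x, 4 mm thick, top 3.5 mm below the pin; beside and below it is free air. Basket wall 30 mm behind (+x).
- refilled_marker (a joint): Paddle angle, rad: 0 = flat on the ledge on the left (+y), green up; 1.57 = upright; 3.14 = flat on the right (-y), red up; stops at both. Very light hinge (under 1 N at the free edge): 0.2 rad past upright the paddle sinks by itself to the far side within 1 s; short of upright it falls back.
- refilled_edge (a point): Middle of the paddle's free edge, 60 mm from the pin, half way through its thickness; moves with the paddle. Paddle: white plastic, 24 g, 42 mm along the pin (centred on it), 3 mm thick at the bare border, 6 mm over both coloured faces; when flat its outer 18 mm overhang the ledge, so a fingertip fits under it.
- refilled_green_face: The green face tile of the refilled basket's paddle, 36 x 44 x 1.5 mm, 1.5 mm proud of the white border; origin at its centre, 32 mm from the pin. It looks up when the joint is at 0.
- refilled_red_face: The red face tile of the refilled basket's paddle, 36 x 44 x 1.5 mm, 1.5 mm proud of the white border; origin at its centre, 32 mm from the pin. It looks up when the joint is at 3.14.
- stocked_basket: Basket heaped with black printed thumb knobs; its marker shows green (right). Frosted white plastic, loose, about 0.8 kg, 210 (x) x 160 (y) x 85 mm high, open on top; contents stay below the rim. Origin: centre of its underside; +x from its front to its back (away from the robot), +y to its left, +z up. A black marker bracket is clipped to the middle of its front (-x) wall.
- stocked_pivot (a point): Middle of the marker's hinge pin, 84.5 mm above the bench; axes as the basket's. The pin runs along x, 53 mm long; the paddle swings up and over from one y side to the other. Under the pin is a fixed black ledge, 84 mm along y (42 each side), 50 mm along x, 4 mm thick, top 3.5 mm below the pin; beside and below it is free air. Basket wall 30 mm behind (+x).
- stocked_marker (a joint): Paddle angle, rad: 0 = flat on the ledge on the left (+y), green up; 1.57 = upright; 3.14 = flat on the right (-y), red up; stops at both. Very light hinge (under 1 N at the free edge): 0.2 rad past upright the paddle sinks by itself to the far side within 1 s; short of upright it falls back.
- stocked_edge (a point): Middle of the paddle's free edge, 60 mm from the pin, half way through its thickness; moves with the paddle. Paddle: white plastic, 24 g, 42 mm along the pin (centred on it), 3 mm thick at the bare border, 6 mm over both coloured faces; when flat its outer 18 mm overhang the ledge, so a fingertip fits under it.
- glue_stick: Loose white glue stick standing on end, 27 mm across, 88 mm high, in front of the baskets; a bystander, not to be disturbed. Origin: centre of its underside.
- thumb_knob: Loose orange printed thumb knob, 36 mm across, 34 mm high, in front of the baskets; a bystander, not to be disturbed. Origin: centre of its underside.
- phone: Loose black phone lying flat, 150 x 73 x 8 mm, right of the baskets; a bystander, not to be disturbed. Origin: centre of its underside.
- calipers: Loose digital calipers lying flat, 220 x 70 x 18 mm, right of the baskets; a bystander, not to be disturbed. Origin: centre of its underside.
- filament_spool: Loose blue filament spool lying flat, 200 mm across, 62 mm high, left of the baskets; a bystander, not to be disturbed. Origin: centre of its underside.

How it is judged:
At the end, for the whole second after the job is handed in: The empty basket's marker lies flat with red up (joint above 3.0 rad), the refilled and the stocked baskets' markers lie flat with green up (joints below 0.14 rad), all at rest; every basket stands level within 30 mm of where it started, and no bystander has moved more than 30 mm (value of joint empty_marker above 3 rad and value of joint each of refilled_marker, stocked_marker below 0.14 rad and velocity of joint empty_marker between -0.2 and 0.2 rad/s and velocity of joint refilled_marker between -0.2 and 0.2 rad/s and velocity of joint stocked_marker between -0.2 and 0.2 rad/s and distance of each of empty_basket, refilled_basket, stocked_basket, glue_stick, thumb_knob, phone, calipers, filament_spool from where it was at the start of the episode below 0.03 m and angle between each of empty_basket, refilled_basket, stocked_basket's own z axis and vertical below 0.05 rad and linear speed of each of empty_basket, refilled_basket, stocked_basket below 0.02 m/s); the robot touches nothing.
It fails at once if a basket is shoved more than 30 mm from its place, lifted 12 mm or tipped 0.12 rad (distance of any of empty_basket, refilled_basket, stocked_basket from where it was at the start of the episode above 0.03 m or height (world z) of any of empty_basket, refilled_basket, stocked_basket above 0.012 m or angle between any of empty_basket, refilled_basket, stocked_basket's own z axis and vertical above 0.12 rad).
It fails at once if a paddle is pinched: both its coloured faces pressed at once (contact force between each of empty_green_face, empty_red_face and the fingers above 1 N or contact force between each of refilled_green_face, refilled_red_face and the fingers above 1 N).
It fails at once if a marker or basket is pushed roughly, with more than 20 N, or pressed by the arm or gripper body instead of the fingers (over 5 N) (contact force between the fingers and empty_basket above 20 N or contact force between the fingers and refilled_basket above 20 N or contact force between the fingers and stocked_basket above 20 N or contact force between the arm and empty_basket above 5 N or contact force between the arm and refilled_basket above 5 N or contact force between the arm and stocked_basket above 5 N).
It fails at once if the stocked basket's marker, which is right already, is lifted more than 0.3 rad (value of joint stocked_marker above 0.3 rad).
It fails at once if a bystander is moved more than 30 mm (distance of any of glue_stick, thumb_knob, phone, calipers, filament_spool from where it was at the start of the episode above 0.03 m).
It also fails if it takes over 58 s, if anything falls off the work surface, if the arm or the gripper's body presses on something with over 40 N, if the wrist force passes 120 N, or if a joint passes its speed limit or range.

### The arm

A 6-joint arm with a two-finger parallel gripper is mounted at the origin on the work surface. World frame = base frame: x ahead of the robot, y to its left, z up, the work surface at z = 0. Lengths are in m, angles in rad, forces in N, time in s.
With the tool pointing down it reaches from about 0.35 to 0.775 m from the base axis. Payload 5.5 kg.
Tool frame: the origin (TCP) lies midway between the tips of the shut fingers; the grasp point (between the pads) lies 19 mm behind it; z points along the fingers, y is the line along which they close (so a half turn about z gives the same grasp; the last joint's range is limited). The gripper opens to 85 mm and grips with 20 to 120 N. Pads are 22 mm wide; open, the fingers measure 114 mm over their backs; the gripper's body (76 mm by 85 mm) begins 54 mm behind the grasp point. The pads swing forward as they close: fully open they stand 13 mm farther back than shut.
Start: joints at [-1.489, 0.313, 0.046, 1.304, 0, 1.431], TCP at [0.126, -0.561, 0.231] pointing down, gripper open.
Joint ranges: [-2.76, 2.76], [-0.86, 1.69], [-1.03, 1.26], [-2.2, 2.34], [-1.47, 1.5], [-3.14, 3.14]. Speed limits (rad/s): [2.57, 2.57, 3.14, 3.14, 3.14, 3.14].

### API

Orientations are given as a rotation vector (axis times angle).
In Python, from station import sensors, capture, camera_model, ctrl gives the robot as it stands. The module is installed in compiled form; this text tells all that it offers.
- The arm moves only by the tool carry_out, never from a script. Its argument "increments" is a list of rows, each a list of 5 numbers: the shift along the tool's x, y, z in m, then the turn about the tool's z in rad, then the closure, from 0 (fully open) to 1 (shut). A call has 1 to 5 rows; each row is the pose to reach, as a shift and turn from the pose commanded when the call began, along the tool's axes at that moment; what a row does not reach only later rows make up. A row lasts 1/10 s, in which the tool goes at most 50 mm and 8.59 degrees, less where a joint would pass 70% of its speed; a pose out of reach is approached as far as the arm can. A call with a gripper value outside its range is refused whole. The fingers move at their own pace and stop on an object; "grip_force" is the grip in N (left out, the last holds). Time passes only in rows, so rows that repeat a pose let the fingers close. It gives the time, the measured TCP pose, the force, the opening and the grip force at its end, in the units of the state.
- sensors.read_state(): the state, without advancing time (a new reading comes with each control period).
- capture(name): name is "scene" or "top" or "wrist"; returns (picture, depth): 480x640x3 uint8, red, green, blue; 480x640 float32, m along the optical axis (not along the pixel's ray), 0 where there is no reading.
- camera_model(name): a dict with "fx", "fy", "cx", "cy" (pixels), "eye" and "orientation" of the camera in the world. Camera axes: x right, y down, z forward; pixel columns grow to the right and rows downward; lengths in m; the calibration is good to about 2 mm. A picture is of the moment at which its call begins: read the wrist's pose just before it. camera_model takes no time and is no camera call; for the wrist camera it gives the pose at the moment of the call.
- ctrl.close_job(): hands the job in; it is judged then, once.
The state is a dict: "time_s": time; "joint_pos": joint angles; "joint_velocities": joint speeds; "tau": joint torques, N m; "tool_pos": TCP position; "ee_rot": TCP orientation; "wrist_force": force on the tool from outside, world axes, zero at the start; "ft_torque": the same for the moment, N m; "opening": opening from 0.0 (shut) to 1.0 (fully open); "gripper_force": force on a finger pad.
Only numpy, scipy, OpenCV 4.12 (cv2) and the standard library are available. Lean on these libraries where they do the work, as an engineer would, in place of code of your own. Each camera call takes 0.05 s, during which the arm holds its last target. There are 200 camera calls.

## Working session

There is one attempt and no reset: what is moved stays moved. The work goes in short steps, Python scripts to look and compute and a tool call to move; the robot and the scene stay as the last step left them, time stands still between calls to the robot, and variables do not carry over. Pictures are saved under pics/ and viewed, at most 10 in all, crops included, and the job is handed in when it is done.

Besides the shell and the picture viewer there is one more tool, called after "Emit:" by a JSON object that holds its "name" and its "arguments". carry_out: Moves the arm, as the interface text tells. Its arguments: {"type":"object","properties":{"increments":{"type":"array"},"grip_force":{"type":"number"}},"required":["increments"]}

```bash
mkdir -p pics
python3 - <<'E'
from station import sensors, capture, camera_model
import cv2,numpy as np
s=sensors.read_state();print(s)
for n in("scene","top"):
    p,d=capture(n);cv2.imwrite(f"pics/{n}0.png",p[:,:,::-1]);np.savez(f"{n}0.npz",p=p,d=d)
    print(n,camera_model(n))
E
```

```text
{'time_s': 0.0, 'joint_pos': array([-1.48860860e+00,  3.13958833e-01,  4.49854214e-02,  1.30360369e+00,
        1.87850258e-05,  1.43121940e+00]), 'joint_velocities': array([-0.00028235, -0.00126727,  0.00040571, -0.00216631,  0.0002118 ,
        0.00088459]), 'tau': array([ 8.41819256e-04, -4.80625820e+01,  2.98535407e+01,  1.94820645e-02,
       -1.31517286e-04, -1.33769475e-05]), 'tool_pos': array([ 0.126439  , -0.56040483,  0.23043516]), 'ee_rot': array([-3.12053109e+00, -3.47436799e-01, -1.09687711e-04]), 'wrist_force': array([ 0.89710616, -0.26126558,  0.22963511]), 'ft_torque': array([-0.04389077, -0.04058696, -0.02641069]), 'gripper_force': 0.0, 'opening': 0.9998752755899741}
scene {'fx': 494.00350482783466, 'fy': 494.00350482783466, 'cx': 319.7439362155045, 'cy': 235.9195869489118, 'eye': array([ 1.28265455, -0.62964618,  0.8044597 ]), 'orientation': array([-2.0175692 , -0.95627851,  0.483497  ])}
top {'fx': 510.9785343712037, 'fy': 510.9785343712037, 'cx': 323.53428531855343, 'cy': 242.97852654817882, 'eye': array([0.29251205, 0.02514394, 1.44375491]), 'orientation': array([-2.1156163 ,  2.17004406, -0.16684739])}
```

View pics/top0.png

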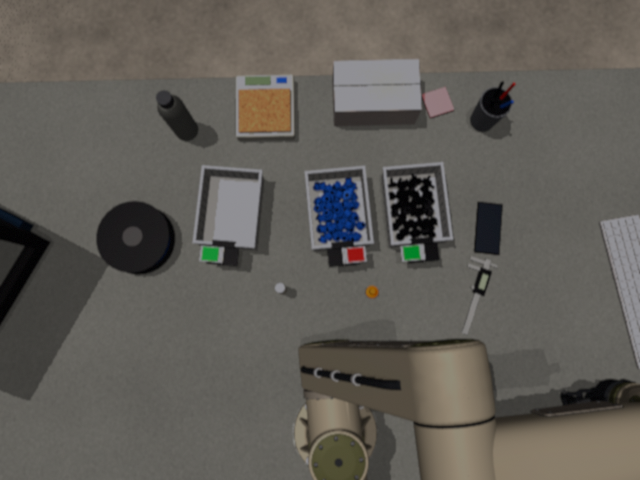

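View pics/scene0.png

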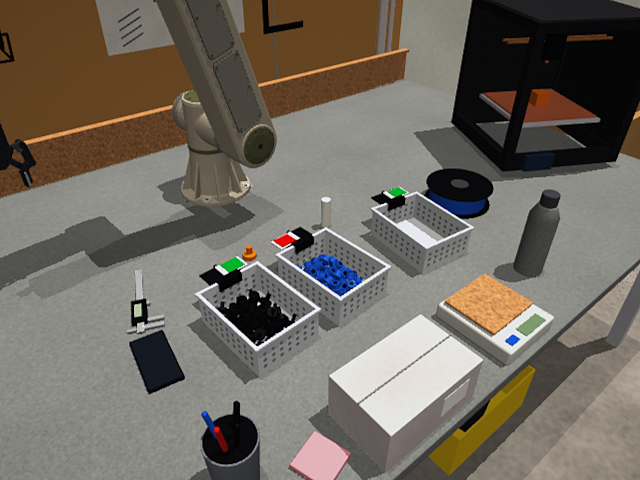

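The top view shows the empty basket's green tile at (211,254), the refilled basket's red tile at (355,255) and the stocked basket's green tile at (412,253). The glue stick is at (280,288) and the knob at (372,292). The scene view confirms these colours, with green tiles at (397,192) and (232,265) and red at (286,241).

```bash
cat > h.py <<'E'
import numpy as np,cv2
from station import sensors,capture,camera_model
from scipy.spatial.transform import Rotation as R
def ray(n,uv,z,m=None):
    m=m or camera_model(n);M=R.from_rotvec(m["orientation"]).as_matrix()
    uv=np.atleast_2d(uv).astype(float)
    d=np.c_[(uv[:,0]-m["cx"])/m["fx"],(uv[:,1]-m["cy"])/m["fy"],np.ones(len(uv))]@M.T
    return m["eye"]+d*((z-m["eye"][2])/d[:,2])[:,None]
def blobs(p,col,amin=40):
    r,g,b=[p[:,:,i].astype(int) for i in range(3)]
    k=(g>r+60)&(g>b+60) if col=="g" else (r>g+70)&(r>b+70)
    _,l,st,c=cv2.connectedComponentsWithStats(k.astype(np.uint8))
    return [(c[i],np.argwhere(l==i)[:,::-1]) for i in range(1,len(st)) if st[i,4]>amin]
def togo(xy_z):   # shift in tool axes from the present pose
    s=sensors.read_state()
    return R.from_rotvec(s["ee_rot"]).inv().apply(np.array(xy_z)-s["tool_pos"])
E
python3 - <<'E'
from h import *
for n in("top","scene"):
    p=np.load(n+"0.npz")["p"]
    for c in "gr":
        for cen,px in blobs(p,c):
            w=ray(n,px,.0875)[:,:2]; r=cv2.minAreaRect((w*1000).astype(np.float32))
            print(n,c,cen.round(1),len(px),w.mean(0).round(4),np.round(r[1],1),round(r[2],1))
p=np.load("top0.npz")["p"]
# basket yaw via bright rim rows
g=p.min(2); k=((g>140)&(p.max(2)-g.astype(int)<25)).astype(np.uint8)
cs,_=cv2.findContours(k,cv2.RETR_EXTERNAL,cv2.CHAIN_APPROX_NONE)
for c in cs:
    if cv2.contourArea(c)<800: continue
    w=(ray("top",c[:,0],.085)[:,:2]*1000).astype(np.float32);print(cv2.minAreaRect(w))
E
```

```text
top g [209.9 253.6] 184 [0.4806 0.324 ] [40.  33.1] 83.7
top g [411.3 252.1] 177 [ 0.4707 -0.2152] [32.3 39.4] 3.2
top r [355.2 254.2] 190 [ 0.469 -0.065] [34.1 40.5] 4.3
scene g [396.6 191.6] 101 [0.4791 0.3246] [43.6 37.2] 85.3
scene g [231.8 264.2] 197 [ 0.4689 -0.2157] [38.4 43. ] 3.4
scene r [542.1  97.3] 207 [0.3237 1.3665] [ 67.6 222.8] 33.4
scene r [284.3 240. ] 161 [ 0.4682 -0.0651] [37.9 44. ] 3.2
scene r [248.9 253.1] 144 [ 0.4582 -0.162 ] [28.4 59.5] 57.7
scene r [220.3 438.5] 157 [ 0.8374 -0.4604] [ 9.5 48.2] 79.7
((594.609130859375, 253.80984497070312), (107.37525939941406, 179.37049865722656), 84.00039672851562)
((911.9193115234375, -142.53244018554688), (64.73169708251953, 236.13418579101562), 0.0769825354218483)
((990.27685546875, -142.83209228515625), (235.70677185058594, 64.56497192382812), 89.94123077392578)
```

Run:
```python
from h import *
p=cv2.imread("pics/top0.png")[150:310,180:460];cv2.imwrite("pics/topcrop.png",cv2.resize(p,(784,448),interpolation=2))
w,_=capture("wrist");cv2.imwrite("pics/wr0.png",w[:,:,::-1])
```

```text
(no output)
```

View pics/topcrop.png

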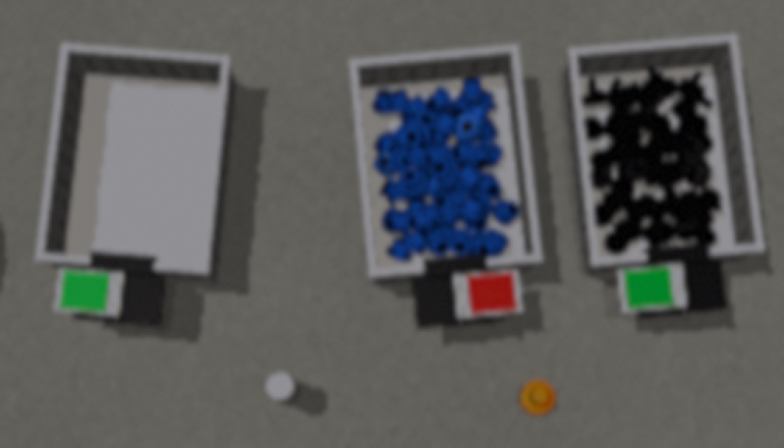

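View pics/wr0.png

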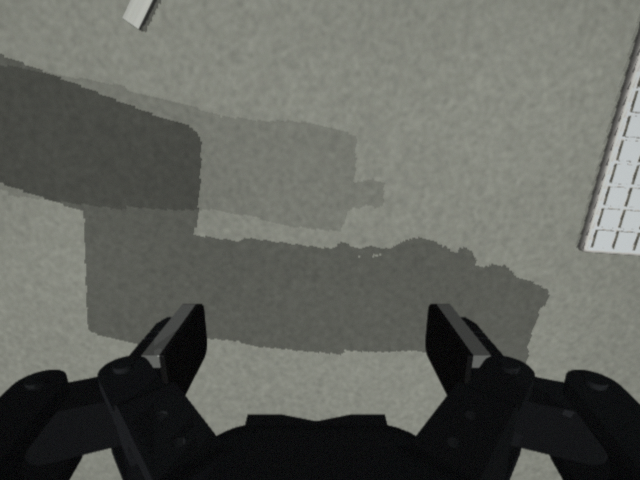

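The crop confirms small yaws of the baskets. The wrist view shows the open fingers with flat pads. I'll do the refilled marker first: shut fingers beside its free edge, in the gap to the stocked marker.

```bash
cat >> h.py <<'E'
def pt(e,yaw,out,z): # point 'out' m along basket +y from e
    return np.array([e[0]-np.sin(yaw)*out,e[1]+np.cos(yaw)*out,z])
REF=dict(p=(.4665,-.0331),yaw=np.radians(3.7)); EMP=dict(p=(.4768,.2924),yaw=np.radians(-5.5))
def rep(t,b):
    s=sensors.read_state();A=R.from_rotvec(s["ee_rot"]).as_matrix()
    y=np.arctan2(A[1,0],A[0,0]);print("t",s["time_s"],"pos",s["tool_pos"].round(4),"go",togo(t).round(4),"turn",round(-(b["yaw"]+np.pi/2-y),3),"F",s["wrist_force"].round(2),"open",round(s["opening"],3))
E
python3 -c "
from h import *
rep(pt(REF['p'],REF['yaw'],-.088,.2),REF)"
```

```text
t 0.15 pos [ 0.1265 -0.5605  0.2306] go [ 0.4339 -0.3528  0.0312] turn -1.414 F [ 0.61 -0.39  0.02] open 0.997
```

Emit:
{"name": "carry_out", "arguments": {"increments": [[0.434,-0.353,0.03,-1.414,1],[0.434,-0.353,0.03,-1.414,1],[0.434,-0.353,0.03,-1.414,1],[0.434,-0.353,0.03,-1.414,1],[0.434,-0.353,0.03,-1.414,1]], "grip_force": 20}}

```text
time_s: 0.65
tool_pos: [0.2815, -0.3629, 0.2176]
ee_rot: [-2.774, -1.475, -0.0]
wrist_force: [-0.1, -0.9, -0.1]
opening: 0.142
gripper_force: 0.0
```

```bash
python3 -c "
from h import *
rep(pt(REF['p'],REF['yaw'],-.088,.2),REF)"
```

```text
t 0.65 pos [ 0.2815 -0.3629  0.2176] go [0.3073 0.0228 0.0177] turn -0.658 F [-0.15 -0.88 -0.09] open 0.142
```

Emit:
{"name": "carry_out", "arguments": {"increments": [[0.307,0.023,0.018,-0.658,1],[0.307,0.023,0.018,-0.658,1],[0.307,0.023,0.018,-0.658,1],[0.307,0.023,0.018,-0.658,1],[0.307,0.023,0.018,-0.658,1]]}}

```text
time_s: 1.15
tool_pos: [0.4373, -0.1678, 0.2032]
ee_rot: [2.15, 2.29, -0.0]
wrist_force: [0.2, -0.6, 0.2]
opening: -0.001
gripper_force: 0.0
```

```bash
python3 -c "
from h import *
rep(pt(REF['p'],REF['yaw'],-.088,.2),REF)"
```

```text
t 1.15 pos [ 0.4373 -0.1678  0.2032] go [0.0446 0.0377 0.0032] turn -0.001 F [ 0.23 -0.58  0.19] open -0.001
```

Emit:
{"name": "carry_out", "arguments": {"increments": [[0.044,0.037,0.003,0,1],[0.044,0.037,0.003,0,1],[0.044,0.037,0.003,0,1],[0.044,0.037,0.003,0,1]]}}

```text
time_s: 1.55
tool_pos: [0.4703, -0.1239, 0.2001]
ee_rot: [-2.155, -2.286, 0.001]
wrist_force: [0.5, -0.6, -0.8]
opening: -0.001
gripper_force: 0.0
```

Run:
```python
from h import *
rep(pt(REF['p'],REF['yaw'],-.088,.077),REF)
p,d=capture("wrist");cv2.imwrite("pics/wr1.png",p[:,:,::-1])
for c in"gr":
  for cen,px in blobs(p,c,200):
    w=ray("wrist",px,.0875)[:,:2];print(c,cen,len(px),w.mean(0).round(4),cv2.minAreaRect((w*1000).astype(np.float32)))
```

```text
t 1.55 pos [ 0.4703 -0.1239  0.2001] go [0.0029 0.0022 0.1231] turn -0.006 F [ 0.5  -0.58 -0.76] open -0.001
r [320.37496546 153.60044211] 3619 [ 0.4695 -0.0652] ((469.47064208984375, -65.7454833984375), (35.87473678588867, 43.53138732910156), 4.1517462730407715)
r [207.43835616 198.84589041] 584 [ 0.3937 -0.0999] ((394.89794921875, -99.02738952636719), (26.01546859741211, 25.597091674804688), 3.3300857543945312)
```

View pics/wr1.png

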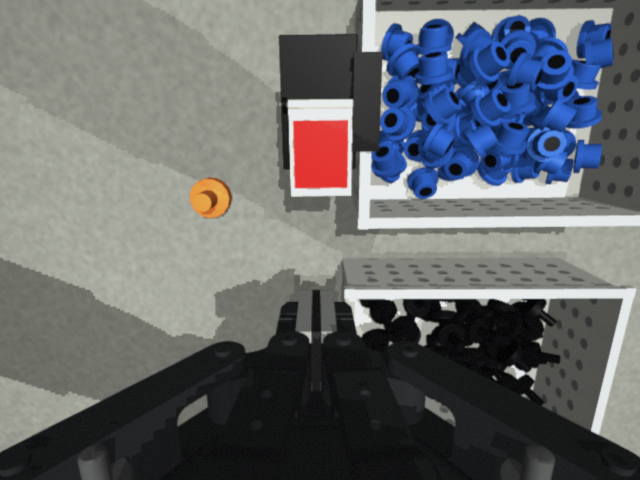

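The wrist view shows the red tile at (320,154), agreeing with the top view within 1 mm. The shut fingertips, at (316,295), are in the clear gap.

Emit:
{"name": "carry_out", "arguments": {"increments": [[0.002,0.002,0.05,0,1],[0.002,0.002,0.1,0,1],[0.002,0.002,0.123,0,1],[0.002,0.002,0.123,0,1],[0.007,0.002,0.123,0,1]]}}

```text
time_s: 2.1
tool_pos: [0.4722, -0.118, 0.0779]
ee_rot: [2.158, 2.282, -0.0]
wrist_force: [0.5, 0.7, 0.3]
opening: -0.005
gripper_force: 0.0
```

Run:
```python
from h import *
rep(pt(REF['p'],REF['yaw'],-.071,.077),REF)
p,d=capture("wrist");np.savez("w2",p=p,d=d);cv2.imwrite("pics/wr2.png",p[:,:,::-1])
```

```text
t 2.1 pos [ 0.4722 -0.118   0.0779] go [ 0.0141 -0.0004  0.0009] turn -0.009 F [0.48 0.66 0.34] open -0.005
```

View pics/wr2.png

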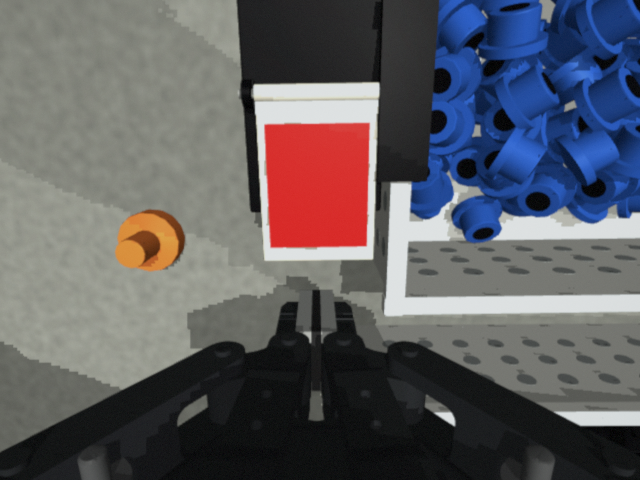

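The fingertips at (316,295) stand just outside the paddle's free edge at row 258, centred on it. Now I'll press in gently.

Emit:
{"name": "carry_out", "arguments": {"increments": [[0.006,0,0,0,1],[0.01,0,0,0,1],[0.012,0,0,0,1],[0.013,0,0,0,1],[0.014,0,0,0,1]]}}

```text
time_s: 2.65
tool_pos: [0.4723, -0.1035, 0.0781]
ee_rot: [2.153, 2.284, -0.002]
wrist_force: [-1.0, -5.0, 3.4]
opening: -0.0
gripper_force: 2.7
```

Run:
```python
from h import *
rep(pt(REF['p'],REF['yaw'],-.071,.077),REF)
```

```text
t 2.65 pos [ 0.4723 -0.1035  0.0781] go [-0.0003 -0.0012  0.0011] turn -0.006 F [-0.95 -4.97  3.4 ] open -0.0
```

Emit:
{"name": "carry_out", "arguments": {"increments": [[0.0005,0,-0.005,0,1],[0.001,0,-0.01,0,1],[0.002,0,-0.015,0,1],[0.004,0,-0.02,0,1],[0.006,0,-0.025,0,1]]}}

```text
time_s: 3.15
tool_pos: [0.4712, -0.0966, 0.1028]
ee_rot: [2.155, 2.286, -0.001]
wrist_force: [0.2, -4.8, 1.1]
opening: -0.004
gripper_force: 2.0
```

Run:
```python
from h import *
rep(pt(REF['p'],REF['yaw'],-.071,.077),REF)
p,d=capture("scene");r=blobs(p,"r",20)+blobs(p,"g",20)
print([(c.round(),len(x)) for c,x in r])
cv2.imwrite("pics/s3.png",cv2.resize(p[170:310,180:360,::-1],(720,560)))
```

```text
t 3.15 pos [ 0.4712 -0.0966  0.1028] go [-0.0073 -0.0005  0.0259] turn -0.006 F [ 0.22 -4.83  1.11] open -0.004
[(array([542.,  97.]), 216), (array([287., 234.]), 85), (array([249., 253.]), 144), (array([220., 438.]), 157), (array([397., 192.]), 101), (array([232., 265.]), 182)]
```

View pics/s3.png

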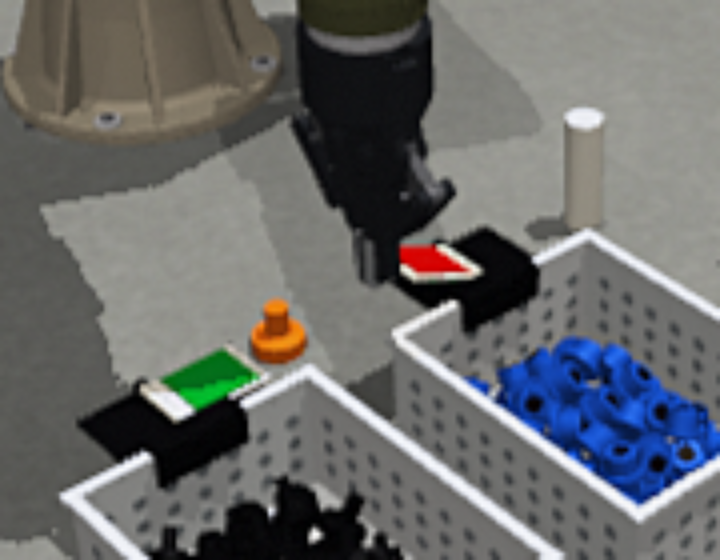

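The red tile at (435,262) in the crop now tilts up, foreshortened: the paddle is lifting with the fingertip. I'll follow the arc on.

Emit:
{"name": "carry_out", "arguments": {"increments": [[0.003,0,-0.006,0,1],[0.007,0,-0.012,0,1],[0.012,0,-0.017,0,1],[0.018,0,-0.022,0,1],[0.025,0,-0.026,0,1]]}}

```text
time_s: 3.7
tool_pos: [0.4695, -0.0703, 0.1285]
ee_rot: [-2.154, -2.286, -0.001]
wrist_force: [0.5, -0.1, 0.1]
opening: -0.0
gripper_force: 0.1
```

Run:
```python
from h import *
rep(pt(REF['p'],REF['yaw'],0,.12),REF)
p,d=capture("scene");r=blobs(p,"r",20)+blobs(p,"g",20)
print([(c.round(),len(x)) for c,x in r])
```

```text
t 3.7 pos [ 0.4695 -0.0703  0.1285] go [ 0.0373 -0.0008  0.0086] turn -0.005 F [ 0.46 -0.08  0.07] open -0.0
[(array([542.,  97.]), 215), (array([249., 253.]), 144), (array([220., 438.]), 157), (array([397., 192.]), 101), (array([232., 265.]), 183)]
```

Emit:
{"name": "carry_out", "arguments": {"increments": [[0.008,0,0,0,1],[0.016,0,0,0,1],[0.024,0,0,0,1],[0.032,0,0,0,1],[0.04,0,0,0,1]]}}

```text
time_s: 4.25
tool_pos: [0.4672, -0.0308, 0.1281]
ee_rot: [-2.154, -2.286, 0.0]
wrist_force: [-0.9, 0.5, -0.0]
opening: -0.001
gripper_force: 0.0
```

Run:
```python
from h import *
rep(pt(REF['p'],REF['yaw'],0,.12),REF)
p,d=capture("scene");r=blobs(p,"r",20)+blobs(p,"g",20)
print([(c.round(),len(x)) for c,x in r])
```

```text
t 4.25 pos [ 0.4672 -0.0308  0.1281] go [-0.0023 -0.0008  0.0081] turn -0.005 F [-0.88  0.53 -0.02] open -0.001
[(array([542.,  97.]), 213), (array([249., 253.]), 142), (array([220., 438.]), 157), (array([397., 192.]), 101), (array([298., 226.]), 80), (array([232., 264.]), 197)]
```

Emit:
{"name": "carry_out", "arguments": {"increments": [[0.005,0,0,0,1],[0.005,0,0,0,1],[0.005,0,-0.04,0,1],[0.005,0,-0.09,0,1],[0.005,0,-0.09,0,1]]}}

```text
time_s: 4.8
tool_pos: [0.4706, -0.0276, 0.2245]
ee_rot: [2.149, 2.279, 0.008]
wrist_force: [0.6, 0.0, -0.6]
opening: 0.002
gripper_force: 0.0
```

Run:
```python
from h import *
rep(pt(EMP['p'],EMP['yaw'],.09,.21),EMP)
p,d=capture("scene");r=blobs(p,"r",20)+blobs(p,"g",20)
print([(c.round(),len(x),ray("scene",x,.0875).mean(0).round(4)) for c,x in r])
```

```text
t 4.8 pos [ 0.4706 -0.0276  0.2245] go [0.408  0.0387 0.0136] turn 0.155 F [ 0.55  0.05 -0.55] open 0.002
[(array([542.,  97.]), 213, array([0.3224, 1.3672, 0.0875])), (array([249., 253.]), 138, array([ 0.4585, -0.1621,  0.0875])), (array([220., 438.]), 156, array([ 0.8372, -0.4604,  0.0875])), (array([397., 192.]), 101, array([0.4791, 0.3246, 0.0875])), (array([305., 230.]), 140, array([0.4649, 0.002 , 0.0875])), (array([232., 264.]), 194, array([ 0.4694, -0.2158,  0.0875]))]
```

Refilled marker lies green up. Now for the empty basket: approach from its left side.

Emit:
{"name": "carry_out", "arguments": {"increments": [[0.408,0.038,0.014,0.155,1],[0.408,0.038,0.014,0.155,1],[0.408,0.038,0.014,0.155,1],[0.408,0.038,0.014,0.155,1],[0.408,0.038,0.014,0.155,1]]}}

```text
time_s: 5.35
tool_pos: [0.4748, 0.2174, 0.2089]
ee_rot: [-2.326, -2.111, 0.002]
wrist_force: [1.4, -0.2, 1.1]
opening: 0.001
gripper_force: 0.0
```

Run:
```python
from h import *
rep(pt(EMP['p'],EMP['yaw'],.09,.21),EMP)
```

```text
t 5.35 pos [0.4748 0.2174 0.2089] go [ 0.1648 -0.0054 -0.0013] turn -0.001 F [ 1.38 -0.23  1.13] open 0.001
```

Emit:
{"name": "carry_out", "arguments": {"increments": [[0.164,-0.005,0,0,1],[0.164,-0.005,0,0,1],[0.164,-0.005,0,0,1],[0.164,-0.005,0,0,1],[0.164,-0.005,0,0,1]]}}

```text
time_s: 5.85
tool_pos: [0.4855, 0.3812, 0.2081]
ee_rot: [-2.322, -2.116, 0.004]
wrist_force: [0.7, -0.5, 0.2]
opening: -0.0
gripper_force: 0.0
```

Run:
```python
from h import *
rep(pt(EMP['p'],EMP['yaw'],.086,.077),EMP)
p,d=capture("wrist")
for cen,px in blobs(p,"g",200):
    w=ray("wrist",px,.0875)[:,:2];print(cen,len(px),w.mean(0).round(4),cv2.minAreaRect((w*1000).astype(np.float32)))
```

```text
t 5.85 pos [0.4855 0.3812 0.2081] go [-3.000e-03  1.000e-04  1.311e-01] turn 0.003 F [ 0.69 -0.48  0.17] open -0.0
[330.86100386 287.88030888] 259 [0.4927 0.3378] ((490.67364501953125, 335.37445068359375), (14.867555618286133, 17.608978271484375), 84.64470672607422)
```

Emit:
{"name": "carry_out", "arguments": {"increments": [[-0.003,0,0.05,0,1],[-0.003,0,0.1,0,1],[-0.003,0,0.131,0,1],[-0.003,0,0.131,0,1],[-0.007,0,0.131,0,1]]}}

```text
time_s: 6.4
tool_pos: [0.4857, 0.3712, 0.0794]
ee_rot: [2.327, 2.111, -0.002]
wrist_force: [0.3, 0.8, 0.8]
opening: 0.001
gripper_force: 0.0
```

Emit:
{"name": "carry_out", "arguments": {"increments": [[-0.004,0,0,0,1],[-0.007,0,0,0,1],[-0.009,0,0,0,1],[-0.01,0,0,0,1],[-0.011,0,0,0,1]]}}

```text
time_s: 6.9
tool_pos: [0.485, 0.3622, 0.0798]
ee_rot: [-2.325, -2.112, -0.003]
wrist_force: [0.1, 2.4, 1.9]
opening: 0.002
gripper_force: 1.3
```

Run:
```python
from h import *
rep(pt(EMP['p'],EMP['yaw'],.071,.077),EMP)
```

```text
t 6.9 pos [0.485  0.3622 0.0798] go [ 0.0007 -0.0014  0.0028] turn 0.0 F [0.13 2.42 1.9 ] open 0.002
```

Emit:
{"name": "carry_out", "arguments": {"increments": [[0.001,0,0.003,0,1],[-0.0015,0,0.004,0,1],[-0.002,0,0,0,1],[-0.002,0,-0.005,0,1],[-0.003,0,-0.01,0,1]]}}

```text
time_s: 7.4
tool_pos: [0.484, 0.3586, 0.0892]
ee_rot: [2.325, 2.112, -0.001]
wrist_force: [-0.3, 0.5, -0.2]
opening: -0.0
gripper_force: 0.3
```

Emit:
{"name": "carry_out", "arguments": {"increments": [[-0.001,0,-0.005,0,1],[-0.003,0,-0.01,0,1],[-0.005,0,-0.015,0,1],[-0.008,0,-0.02,0,1],[-0.0115,0,-0.025,0,1]]}}

```text
time_s: 7.9
tool_pos: [0.4833, 0.3474, 0.1148]
ee_rot: [-2.325, -2.112, -0.002]
wrist_force: [-0.8, 2.3, 0.6]
opening: 0.001
gripper_force: 1.1
```

Run:
```python
from h import *
rep(pt(EMP['p'],EMP['yaw'],.0,.12),EMP)
p,d=capture("scene");r=blobs(p,"r",20)+blobs(p,"g",20)
print([(c.round(),len(x)) for c,x in r])
cv2.imwrite("pics/s4.png",cv2.resize(p[140:260,320:480,::-1],(720,540)))
```

```text
t 7.9 pos [0.4833 0.3474 0.1148] go [-0.0554 -0.0012 -0.0053] turn 0.0 F [-0.78  2.32  0.6 ] open 0.001
[(array([542.,  97.]), 211), (array([249., 253.]), 144), (array([220., 438.]), 157), (array([394., 187.]), 130), (array([305., 230.]), 140), (array([232., 264.]), 198)]
```

View pics/s4.png

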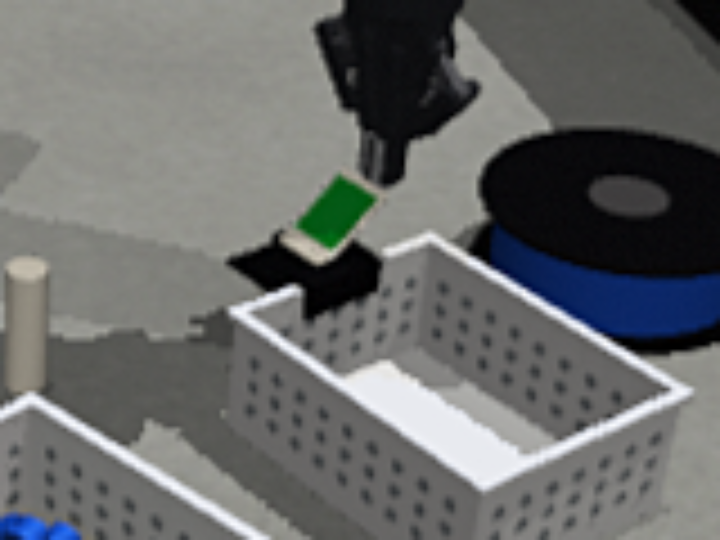

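The green paddle at (340,212) in the crop is tilted about 40° and held by the fingertip. I'll continue.

Emit:
{"name": "carry_out", "arguments": {"increments": [[-0.004,0,-0.004,0,1],[-0.009,0,-0.008,0,1],[-0.014,0,-0.011,0,1],[-0.02,0,-0.014,0,1],[-0.026,0,-0.015,0,1]]}}

```text
time_s: 8.45
tool_pos: [0.4805, 0.3205, 0.1291]
ee_rot: [2.326, 2.112, -0.001]
wrist_force: [0.3, 1.0, 0.6]
opening: -0.002
gripper_force: 0.1
```

Emit:
{"name": "carry_out", "arguments": {"increments": [[-0.007,0,0,0,1],[-0.014,0,0,0,1],[-0.021,0,0,0,1],[-0.028,0,0,0,1],[-0.035,0,0,0,1]]}}

```text
time_s: 8.95
tool_pos: [0.4771, 0.2858, 0.1289]
ee_rot: [2.326, 2.112, -0.001]
wrist_force: [-0.5, 1.2, 1.1]
opening: -0.005
gripper_force: 0.0
```

Run:
```python
from h import *
rep(pt(EMP['p'],EMP['yaw'],.0,.12),EMP)
p,d=capture("scene");r=blobs(p,"r",20)+blobs(p,"g",20)
print([(c.round(),len(x)) for c,x in r])
```

```text
t 8.95 pos [0.4771 0.2858 0.1289] go [ 0.0065 -0.0009  0.0089] turn -0.0 F [-0.55  1.21  1.08] open -0.005
[(array([542.,  97.]), 211), (array([249., 253.]), 144), (array([220., 438.]), 157), (array([305., 230.]), 140), (array([232., 264.]), 198)]
```

Past upright. I'll let it sink, then rise clear.

Emit:
{"name": "carry_out", "arguments": {"increments": [[-0.004,0,0,0,1],[-0.004,0,0,0,1],[-0.004,0,-0.04,0,1],[-0.004,0,-0.09,0,1],[-0.004,0,-0.12,0,1]]}}

```text
time_s: 9.5
tool_pos: [0.4776, 0.2831, 0.2524]
ee_rot: [2.324, 2.112, 0.005]
wrist_force: [1.3, 0.5, 0.2]
opening: 0.003
gripper_force: 0.0
```

Emit:
{"name": "carry_out", "arguments": {"increments": [[0,0,-0.01,0,1],[0,0,-0.01,0,1],[0,0,-0.01,0,1],[0,0,-0.01,0,1],[0,0,-0.01,0,1]]}}

```text
time_s: 10.0
tool_pos: [0.4761, 0.2822, 0.2572]
ee_rot: [-2.325, -2.112, 0.005]
wrist_force: [-0.3, -0.6, -0.4]
opening: 0.004
gripper_force: 0.0
```

Run:
```python
from h import *
rep((.47,.29,.2),EMP)
p,d=capture("scene");r=blobs(p,"r",20)+blobs(p,"g",20)
print([(c.round(),len(x),ray("scene",x,.0875).mean(0).round(4)) for c,x in r])
cv2.imwrite("pics/s5.png",p[120:420,160:500,::-1])
```

```text
t 10.0 pos [0.4761 0.2822 0.2572] go [ 0.0073 -0.0066  0.0572] turn -0.0 F [-0.35 -0.58 -0.39] open 0.004
[(array([542.,  97.]), 208, array([0.3232, 1.3671, 0.0875])), (array([378., 198.]), 112, array([0.4724, 0.2572, 0.0875])), (array([249., 253.]), 144, array([ 0.4582, -0.162 ,  0.0875])), (array([220., 438.]), 157, array([ 0.8374, -0.4604,  0.0875])), (array([305., 230.]), 140, array([0.4649, 0.002 , 0.0875])), (array([232., 264.]), 198, array([ 0.469 , -0.2156,  0.0875]))]
```

View pics/s5.png

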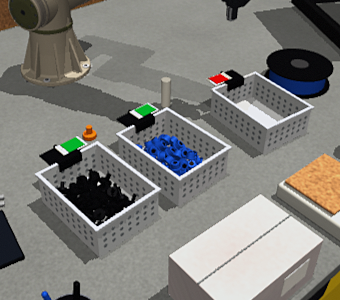

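The crop shows the empty basket with red up at (218,78), and the refilled (146,110) and stocked (70,145) baskets with green up. All three lie flat and the gripper is clear, so I'm handing in.

```bash
python3 -c "
from station import ctrl
print(ctrl.close_job())"
```

```text
the job is handed in; nothing more can be done
None
```

I flipped both wrong markers and handed the job in at about 10 s; the last picture shows the empty basket red up and the refilled and stocked baskets green up, with the baskets and bystanders apparently in place, but the hand-in returned no verdict.

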